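Seat the grinder cup, jog the paddle, then hold it at half speed

ROBOT

A 6-joint arm with a two-finger parallel gripper is mounted at the origin on the work surface. World frame = base frame: x ahead of the robot, y to its left, z up, the work surface at z = 0. Lengths are in m, angles in rad, forces in N, time in s.
With the tool pointing down it reaches from about 0.225 to 0.875 m from the base axis. Payload 3.4 kg.
Tool frame: the origin (TCP) lies between the finger pads; the fingertips stand 8 mm ahead of it and the grasp point (between the pads) lies 11 mm behind it; z points along the fingers, y is the line along which they close (so a half turn about z gives the same grasp; the last joint's range is limited). The gripper opens to 85 mm and grips with 20 to 120 N. Pads are 22 mm wide; open, the fingers measure 114 mm over their backs; the gripper's body (76 mm by 85 mm) begins 54 mm behind the grasp point. The pads swing forward as they close: fully open they stand 13 mm farther back than shut.
Start: joints at [-1.431, 0.276, 1.505, -0, 1.361, -0.121], TCP at [0.148, -0.556, 0.239] pointing down, gripper open.
Joint ranges: [-2.89, 2.89], [-0.75, 2.08], [0.22, 2.7], [-1.18, 4.32], [0.11, 2.71], [-2.7, 2.7]. Speed limits (rad/s): [2.57, 2.57, 3.14, 3.14, 3.14, 3.14].

INTERFACE

Orientations are given as a unit quaternion [w, x, y, z].
In Python, from rig import manip gives the robot as it stands.
- The arm moves only by the tool move_arm, never from a script. Its argument "deltas" is a list that holds one entry, the list of rows, each a list of 5 numbers: the shift along the tool's x, y, z normalised to -1 to 1, where 1 is 80 cm, then the turn about the tool's z normalised to -1 to 1, where 1 is 120 degrees, then the closure, from -1 (fully open) to 1 (shut). In form: [[[tx, ty, tz, twist, grip], ...]]. A call has 1 to 12 rows; each row is the pose to reach, as a shift and turn from the pose commanded when the call began, along the tool's axes at that moment; what a row does not reach only later rows make up. A row lasts 1/10 s, in which the tool goes at most 50 mm and 8.59 degrees, less where a joint would pass 70% of its speed; a pose out of reach is approached as far as the arm can. A call with a number of a shift or a turn outside -1 to 1 is refused whole. A call with a gripper value outside its range is refused whole. The fingers move at their own pace and stop on an object; "squeeze" is the grip in N (left out, the last holds). Time passes only in rows, so rows that repeat a pose let the fingers close. It gives the time, the measured TCP pose, the force, the opening and the grip force at its end, in the units of the state.
- manip.get_state(): the state, without advancing time (a new reading comes with each control period).
- manip.get_image(name): name is "scene" or "top"; returns the picture (480x640x3 uint8, red, green, blue); there is no depth.
- manip.camera_params(name): a dict with "fx", "fy", "cx", "cy" (pixels), "dist" ([k1, k2, p1, p2, k3] as OpenCV has them; the pictures are not rectified), "R" (3x3) and "t" (3): a world point X has camera coordinates R X + t. Camera axes: x right, y down, z forward; pixel columns grow to the right and rows downward; lengths in m; the calibration is good to about 2 mm. A picture is of the moment at which its call begins. camera_params takes no time and is no camera call.
- manip.sign_off(): hands the job in; it is judged then, once.
The state is a dict: "clock": time; "qpos": joint angles; "qd": joint speeds; "effort": joint torques, N m; "position": TCP position; "ee_rot": TCP orientation; "contact_force": force on the tool from outside, world axes, zero at the start; "moment": the same for the moment, N m; "width": finger opening in m; "gripper_force": force on a finger pad.
Only numpy, scipy, OpenCV 4.12 (cv2) and the standard library are available. Lean on these libraries where they do the work, as an engineer would, in place of code of your own. Each camera call takes 0.05 s, during which the arm holds its last target. There are 200 camera calls.

TASK

Stand the closed steel grinding cup upright in the round nest on the grinder and let go of it. Then jog the grinder with the gripper: press its spring paddle right down to the stop for a moment and let it come all the way up; after that press the paddle about halfway down (slow speed) and finish while still holding it there. Keep the cup from tipping over and leave the jar and the bowl alone.

Things in the scene. Friction and masses are not known exactly. Their poses are not given: they have to be found in the camera images.
- grinder: Compact white kitchen grinder standing firmly on the counter (fixed): a flat housing 150 mm (its x) by 260 mm (its y), top face 45 mm above the counter. Origin under the centre of the housing on the counter, z up. A round metal nest stands on its +y half and a grey sprung paddle on its -y half.
- nest (a point): Centre of the floor of the round nest, 49 mm above the counter, at (0, 65) mm in the grinder's frame. The nest is an open-topped metal collar, outside 74 mm and inside 62 to 64 mm in diameter, its rim 16 mm above this floor.
- pad (a point): Point in the middle of the paddle's upper face, 80 mm from the hinge, where it is to be pressed; moves with the paddle. About 87 mm above the counter at rest, 64 mm at the stop. The paddle is a flat grey plate 112 mm long (grinder's x), 56 mm wide (y) and 8 mm thick, with thin ribs across its free end.
- hinge (a point): Middle of the paddle's hinge, 60 mm above the counter, at (52, -65) mm in the grinder's frame. The hinge runs along the grinder's y; the paddle's free end points to the grinder's -x and is raised at rest.
- paddle (a joint): Paddle angle in rad: 0 at rest (up, sloping 0.30 rad), growing as it is pressed down, 0.30 at the stop (plate level). Halfway is 0.15, about 12 mm down at the pad point. A spring pushes it up: at the pad point it takes about 3.5 N to start it, 7 N to hold halfway, 11 N at the stop; it comes up by itself when let go.
- cup: Loose closed grinding cup, about 0.2 kg: a plain steel drum 56 mm in diameter with a low grey domed cap, 72 mm high in all (straight side from 4 to 64 mm up). Stands upright on the chopping board; origin at the centre of its underside, z up. It fits the nest any way round.
- jar: Bystander: loose amber glass spice jar with a steel cap, 42 mm in diameter, 85 mm high, on the chopping board; origin at the centre of its underside. Leave alone.
- bowl: Bystander: small loose white china bowl, 84 mm across the rim, 40 mm high, on the chopping board; origin at the centre of its underside. Leave alone.
- board: Wooden chopping board 250 by 250 mm, 15 mm thick, fixed on the counter; origin under its centre. Cup, jar and bowl stand on it, about 130 mm apart.
Things that resemble listed ones, but are neither listed nor needed, are in the scene too. Leave any purple look-alike of the cup alone.

How it is judged:
By the outcome, as a careful person would: the job done as asked, in the order asked, and still so for the second after the job is handed in, while the arm keeps its last pose, push and grip.
It also fails if it takes over 51 s, if anything falls off the work surface, if the arm or the gripper's body presses on something with over 40 N, if the wrist force passes 120 N, or if a joint passes its speed limit or range.

## Working session

There is one attempt and no reset: what is moved stays moved. The work goes in short steps, Python scripts to look and compute and a tool call to move; the robot and the scene stay as the last step left them, time stands still between calls to the robot, and variables do not carry over. Pictures are saved under pics/ and viewed, at most 10 in all, crops included, and the job is handed in when it is done.

Besides the shell and the picture viewer there is one more tool, called after ">>>" as name([rows], argument=value, ...), one row to a line, values as JSON. move_arm: Moves the arm, as the interface text tells. Scaled input: -1 to 1 covers 80 cm each way for a shift and 120 degrees each way for a turn. Its arguments: {"type":"object","properties":{"deltas":{"type":"array","items":{"type":"array","items":{"type":"array","items":{"type":"number","minimum":-1,"maximum":1}}}},"squeeze":{"type":"number"}},"required":["deltas"]}

```bash
mkdir -p pics; python3 - <<'E'
from rig import manip
import cv2
for n in("scene","top"):
    im=manip.get_image(n); cv2.imwrite(f"pics/{n}0.png",im[:,:,::-1])
    p=manip.camera_params(n); print(n,p)
s=manip.get_state(); print(s)
E
```

```text
scene {'fx': 613.6321638205882, 'fy': 613.6321638205882, 'cx': 317.9113727548788, 'cy': 238.47621652696637, 'dist': array([-0.0077265,  0.       ,  0.       ,  0.       ,  0.       ]), 'R': array([[-0.82408138,  0.56646762, -0.00207852],
       [ 0.43893814,  0.63622699, -0.63446712],
       [-0.35808266, -0.52376488, -0.77294706]]), 't': array([ 0.40400759, -0.2330376 ,  1.47596751])}
top {'fx': 613.7041872449826, 'fy': 613.7041872449826, 'cx': 319.66278422207563, 'cy': 241.07661172268902, 'dist': array([0.07470118, 0.        , 0.        , 0.        , 0.        ]), 'R': array([[ 0.02522025, -0.99925104,  0.02934796],
       [-0.99679784, -0.02736503, -0.07513467],
       [ 0.0758815 , -0.02735907, -0.99674143]]), 't': array([0.02259151, 0.54043134, 1.38469047])}
{'clock': 0.1, 'qpos': array([-1.43098773e+00,  2.76533417e-01,  1.50599427e+00, -7.24325186e-06,
        1.36072069e+00, -1.20994381e-01]), 'qd': array([-0.00166751, -0.00085715, -0.00353423,  0.00126302,  0.00027865,
       -0.00040252]), 'effort': array([ 1.03498060e-03, -4.17702019e+01, -2.46404582e+01, -1.93230167e-04,
        5.77181345e-03,  1.98236776e-06]), 'position': array([ 0.14819856, -0.55509921,  0.23853015]), 'ee_rot': array([-8.27791806e-04,  9.91509329e-01,  1.30032941e-01, -1.13288923e-05]), 'contact_force': array([0.22862044, 0.23164196, 0.12146593]), 'moment': array([-0.01604821, -0.02251891,  0.04519261]), 'gripper_force': 0.0, 'width': 0.08531230627722798}
```

View pics/scene0.png

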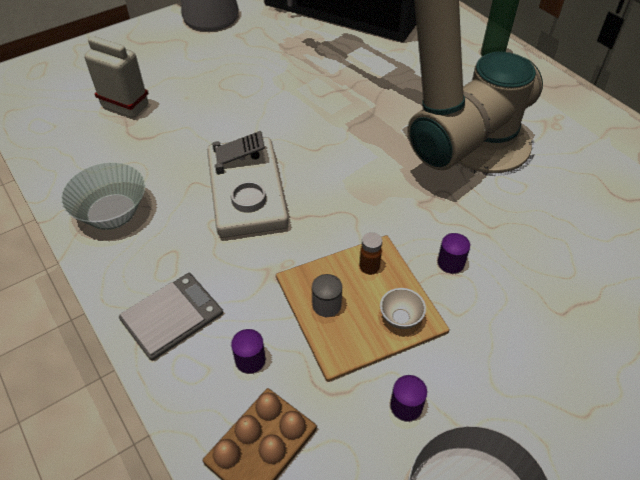

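View pics/top0.png

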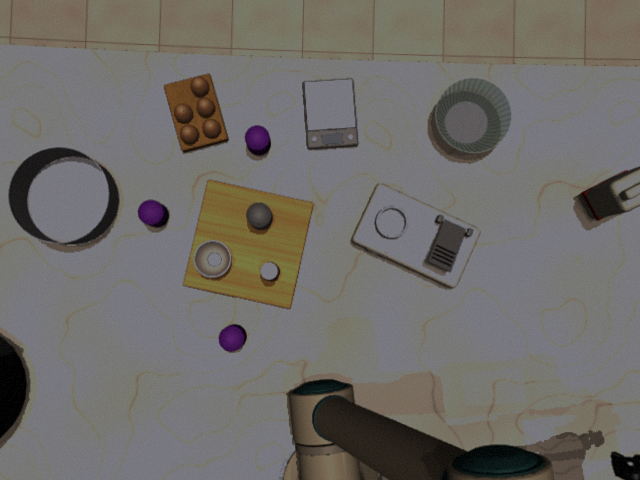

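The scene view shows the cup at (327,295), the jar at (371,253), the bowl at (402,312), the nest at (249,196) and the paddle at (240,150). In the top view the cup is at (259,215), the jar at (269,271), the bowl at (213,259), the nest at (390,223) and the paddle at (446,243). The purple drums are look-alikes.

```bash
cat > h.py <<'E'
import numpy as np, cv2
from rig import manip
def ray(n,uv):
    p=manip.camera_params(n);K=np.array([[p['fx'],0,p['cx']],[0,p['fy'],p['cy']],[0,0,1]])
    q=cv2.undistortPoints(np.float64(uv).reshape(-1,1,2),K,np.array(p['dist'])).reshape(-1,2)
    R=p['R'];return -R.T@p['t'], np.c_[q,np.ones(len(q))]@R
def onz(n,uv,z):
    c,d=ray(n,uv);return (c+d*((z-c[2])/d[:,2])[:,None])[:,:2]
def proj(n,X):
    p=manip.camera_params(n);K=np.array([[p['fx'],0,p['cx']],[0,p['fy'],p['cy']],[0,0,1]])
    return cv2.projectPoints(np.float64(X).reshape(-1,1,3),cv2.Rodrigues(p['R'])[0],p['t'],K,np.array(p['dist']))[0].reshape(-1,2)
E
python3 - <<'E'
import cv2,numpy as np
from h import *
t=cv2.imread('pics/top0.png');s=cv2.imread('pics/scene0.png')
def big(m,seed=None):
    c,_=cv2.findContours(m,cv2.RETR_EXTERNAL,cv2.CHAIN_APPROX_NONE);return max(c,key=cv2.contourArea)
# cup in top: low saturation within window on board
def win(im,x0,y0,x1,y1,f):
    h=cv2.cvtColor(im,cv2.COLOR_BGR2HSV);m=np.zeros(im.shape[:2],np.uint8);m[y0:y1,x0:x1]=(f(h[y0:y1,x0:x1])*255);return m
m=win(t,235,192,285,240,lambda h:h[...,1]<60);c=big(m);print('cup top',cv2.minEnclosingCircle(c),cv2.contourArea(c))
u,r=cv2.minEnclosingCircle(c);print(onz('top',[u],.079))
m2=win(s,305,268,350,322,lambda h:h[...,1]<70);c2=big(m2);print('cup scene',cv2.boundingRect(c2),cv2.contourArea(c2))
M=cv2.moments(c2);uc=[M['m10']/M['m00'],M['m01']/M['m00']];print(onz('scene',[uc],.050))
# grinder top
m3=win(t,340,175,490,295,lambda h:(h[...,2]>118)&(h[...,1]<40));c3=big(m3);r=cv2.minAreaRect(c3);print('rect',r,onz('top',cv2.boxPoints(r),.045),cv2.contourArea(c3))
print('hsv surf',cv2.cvtColor(t,cv2.COLOR_BGR2HSV)[[230,205,300,212],[400,420,350,392]])
a=cv2.resize(t[170:300,180:500],None,fx=2.5,fy=2.5,interpolation=cv2.INTER_CUBIC)
b=cv2.resize(s[120:330,190:390],(400*1,420),interpolation=cv2.INTER_CUBIC)
cv2.drawContours(a,[np.int32((c3-[180,170])*2.5)],-1,(0,255,0),1);cv2.drawContours(a,[np.int32((c-[180,170])*2.5)],-1,(0,0,255),1)
cv2.drawContours(b,[np.int32((c2-[190,120])*2)],-1,(0,0,255),1)
o=np.zeros((560,800,3),np.uint8)
o[:325]=a;cv2.imwrite('pics/c1.png',a);cv2.imwrite('pics/c2.png',cv2.convertScaleAbs(b,alpha=1.5))
E
```

```text
cup top ((259.5, 215.5), 13.209944725036621) 469.0
[[0.58772134 0.17168597]]
cup scene (312, 274, 30, 43) 1007.0
[[0.58973443 0.17334751]]
rect ((414.5, 234.5), (119.0, 149.0), 90.0) [[ 0.68914961 -0.00480473]
 [ 0.69868488 -0.34315266]
 [ 0.42941715 -0.34446688]
 [ 0.42045175 -0.01093051]] 13895.0
hsv surf [[116  16 129]
 [123  20 129]
 [ 30  17 119]
 [113  18 130]]
```

View pics/c1.png

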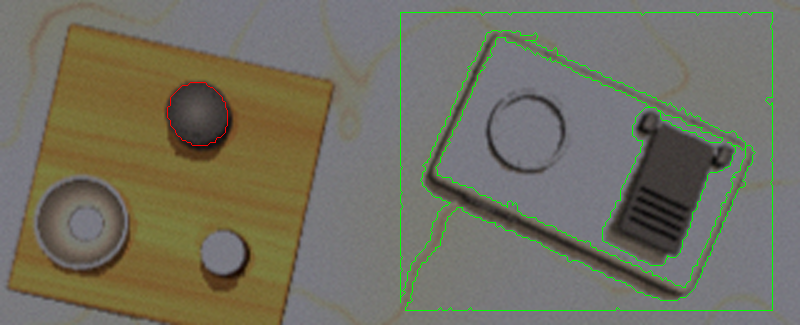

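View pics/c2.png

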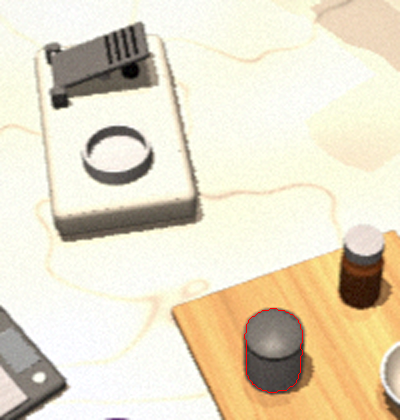

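The crops show the cup outline fits well, centred near top pixel (259.5,215.5). The nest ring in the top view is about 32 px across, centred near (390.6,222.8). The paddle's free, ribbed end points towards the robot.

```bash
python3 - <<'E'
import cv2,numpy as np
from h import *
t=cv2.imread('pics/top0.png');s=cv2.imread('pics/scene0.png')
def dark(im,x0,y0,x1,y1,k):
    g=cv2.GaussianBlur(cv2.cvtColor(im,cv2.COLOR_BGR2GRAY),(3,3),0)[y0:y1,x0:x1].astype(int)
    m=np.zeros(im.shape[:2],np.uint8);m[y0:y1,x0:x1]=(g<np.median(g)-k)*255;return m
for n,im,w,k in(('top',t,(370,203,411,243),12),('scene',s,(227,180,272,214),35)):
    m=dark(im,*w,k);pts=cv2.findNonZero(m)
    co,_=cv2.findContours(m,cv2.RETR_CCOMP,cv2.CHAIN_APPROX_NONE)
    co=sorted(co,key=lambda c:-cv2.contourArea(c))[:2]
    for c in co:
        e=cv2.fitEllipse(cv2.convexHull(c));print(n,e,onz(n,[e[0]],.065),onz(n,[e[0]],.049))
    print(cv2.boundingRect(pts))
# housing: interior light region of top face bounded by dark outline
m=dark(t,340,175,490,295,10)
mm=cv2.morphologyEx(m,cv2.MORPH_CLOSE,np.ones((5,5)))
c=max(cv2.findContours(mm,cv2.RETR_EXTERNAL,cv2.CHAIN_APPROX_NONE)[0],key=lambda c:cv2.contourArea(cv2.convexHull(c)))
r=cv2.minAreaRect(c);b=cv2.boxPoints(r);print(r);w=onz('top',b,.04);print(w)
for i in range(4):print(np.linalg.norm(w[i]-w[i-1]),np.degrees(np.arctan2(*(w[i]-w[i-1])[::-1])))
# paddle
h=cv2.cvtColor(t,cv2.COLOR_BGR2GRAY);mp=np.zeros_like(h);mp[208:278,420:475]=(h[208:278,420:475]<75)*255
c=max(cv2.findContours(mp,cv2.RETR_EXTERNAL,cv2.CHAIN_APPROX_NONE)[0],key=cv2.contourArea);r=cv2.minAreaRect(c);print('pad',r);b=cv2.boxPoints(r);w=onz('top',b,.08);print(w)
for i in range(4):print(np.linalg.norm(w[i]-w[i-1]),np.degrees(np.arctan2(*(w[i]-w[i-1])[::-1])))
E
```

```text
top ((389.90350341796875, 222.76705932617188), (33.09599685668945, 34.04722595214844), 7.884936332702637) [[ 0.58136565 -0.11724744]] [[ 0.58311672 -0.11952024]]
(374, 206, 33, 34)
scene ((248.7015380859375, 199.9083251953125), (24.478803634643555, 35.59273910522461), 84.8084716796875) [[ 0.59273735 -0.10305948]] [[ 0.58634642 -0.11676321]]
scene ((247.59112548828125, 192.3008575439453), (19.780733108520508, 29.95852279663086), 85.2840576171875) [[ 0.58364833 -0.12311991]] [[ 0.57710084 -0.1371692 ]]
(231, 183, 36, 30)
((414.71435546875, 236.90245056152344), (117.62029266357422, 71.74211120605469), 24.92847442626953)
[[ 0.53170119 -0.02290143]
 [ 0.6820115  -0.08849201]
 [ 0.57535603 -0.33235775]
 [ 0.42664599 -0.26508798]]
0.26399037492185445 66.54986108681965
0.16399790849920604 -23.57490803782698
0.26616890391367376 -113.62231951039195
0.16321733061093166 155.66013111171569
pad ((444.9632568359375, 244.9027557373047), (38.659759521484375, 50.419376373291016), 24.304548263549805)
[[ 0.49952877 -0.17586386]
 [ 0.60212276 -0.22027238]
 [ 0.56902428 -0.29814548]
 [ 0.46682487 -0.25338212]]
0.08413456664796723 67.12577482005607
0.11179285397514348 -23.40571091887462
0.08461518149434216 -113.0269974166537
0.11157274606574444 156.3465692633391
```

```bash
cat >> h.py <<'E'
from scipy.spatial.transform import Rotation as Ro
def rel(target):
    s=manip.get_state();q=s['ee_rot'];R=Ro.from_quat([q[1],q[2],q[3],q[0]]).as_matrix()
    print('t',s['clock'],'pos',s['position'].round(4),'f',s['contact_force'].round(2),'xdeg',np.degrees(np.arctan2(R[1,0],R[0,0])).round(2),'tilt',R[:,2].round(3))
    print('rel/0.8',(R.T@(np.array(target)-s['position'])/.8).round(4))
E
python3 - <<'E'
from h import *
rel([.588,.172,.17])
print(onz('top',[[269,271]],.1),onz('top',[[213,259]],.055))
c=np.array([.582,-.118])
print(proj('scene',[[*c,.065],[*c,.057],[*c,.049]]),proj('top',[[*c,.065],[*c,.049]]))
d=manip.camera_params('scene')['R'][0,:2]; d=d/np.linalg.norm(d)
a=np.linspace(0,6.28,60);r=proj('scene',np.c_[c[0]+.037*np.cos(a),c[1]+.037*np.sin(a),0*a+.065]);print(r.min(0),r.max(0))
E
```

```text
t 0.1 pos [ 0.1482 -0.5551  0.2385] f [0.23 0.23 0.12] xdeg 14.94 tilt [-0.     0.002 -1.   ]
rel/0.8 [ 0.7655 -0.7362  0.087 ]
[[0.46627376 0.14599307]] [[0.49079452 0.2725535 ]]
[[249.51831171 193.4404249 ]
 [249.85489903 196.07977283]
 [250.18828642 198.69388771]] [[390.24585511 222.49291082]
 [389.22118058 223.24169351]]
[231.71356879 180.79434295] [267.27329797 206.5717923 ]
```

>>> move_arm([
  [[0.7655, -0.736, 0.04, 0.32, -1], [0.7655, -0.736, 0.04, 0.32, -1], [0.7655, -0.736, 0.04, 0.32, -1], [0.7655, -0.736, 0.04, 0.32, -1], [0.7655, -0.736, 0.04, 0.32, -1], [0.7655, -0.736, 0.04, 0.32, -1], [0.7655, -0.736, 0.04, 0.32, -1], [0.7655, -0.736, 0.04, 0.32, -1], [0.7655, -0.736, 0.04, 0.32, -1], [0.7655, -0.736, 0.04, 0.32, -1], [0.7655, -0.736, 0.04, 0.32, -1], [0.7655, -0.736, 0.04, 0.32, -1]],
], squeeze=40)

```text
clock: 1.3
position: [0.4569, -0.0446, 0.2167]
ee_rot: [0.0, 0.979, -0.203, 0.0]
contact_force: [0.4, -1.1, -0.2]
width: 0.0855
gripper_force: 0.0
```

```bash
python3 -c "
from h import *
rel([.588,.172,.17])"
```

```text
t 1.3 pos [ 0.4569 -0.0446  0.2167] f [ 0.42 -1.13 -0.22] xdeg -23.44 tilt [ 0. -0. -1.]
rel/0.8 [ 0.0427 -0.3137  0.0583]
```

>>> move_arm([
  [[0.043, -0.314, 0.03, 0, -1], [0.043, -0.314, 0.03, 0, -1], [0.043, -0.314, 0.03, 0, -1], [0.043, -0.314, 0.03, 0, -1], [0.043, -0.314, 0.03, 0, -1], [0.043, -0.314, 0.03, 0, -1], [0.043, -0.314, 0.03, 0, -1], [0.043, -0.314, 0.03, 0, -1], [0.043, -0.314, 0.03, 0, -1]],
])

```text
clock: 2.2
position: [0.5872, 0.1686, 0.1931]
ee_rot: [0.0, 0.979, -0.204, -0.0]
contact_force: [0.5, -0.6, -0.3]
width: 0.0853
gripper_force: 0.0
```

```bash
python3 -c "
from h import *
rel([.588,.172,.048])"
```

```text
t 2.2 pos [0.5872 0.1686 0.1931] f [ 0.48 -0.57 -0.28] xdeg -23.54 tilt [-0.    -0.001 -1.   ]
rel/0.8 [-0.0008 -0.0044  0.1814]
```

>>> move_arm([
  [[-0.001, -0.004, 0.04, 0, -1], [-0.001, -0.004, 0.08, 0, -1], [-0.001, -0.004, 0.12, 0, -1], [-0.001, -0.004, 0.15, 0, -1], [-0.001, -0.004, 0.17, 0, -1], [-0.001, -0.004, 0.181, 0, -1], [-0.001, -0.004, 0.181, 0, -1], [-0.001, -0.004, 0.181, 0, -1]],
])

```text
clock: 3.0
position: [0.589, 0.1728, 0.0491]
ee_rot: [-0.0, 0.979, -0.204, 0.001]
contact_force: [0.6, 0.6, 0.9]
width: 0.0854
gripper_force: 0.0
```

```bash
python3 -c "
from h import *
rel([.588,.172,.048])
im=manip.get_image('scene');cv2.imwrite('pics/s1.png',cv2.resize(im[150:350,230:450,::-1],None,fx=2.5,fy=2.5,interpolation=2))"
```

```text
t 3.0 pos [0.589  0.1728 0.0491] f [0.62 0.58 0.89] xdeg -23.5 tilt [ 0.002  0.    -1.   ]
rel/0.8 [-0.0008  0.0015  0.0014]
```

View pics/s1.png

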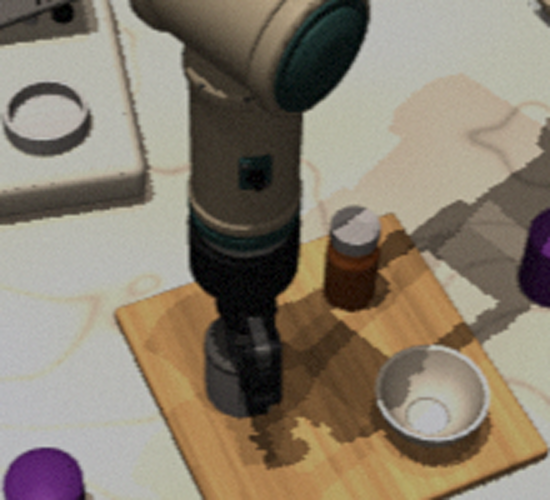

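The crop shows the open fingers straddling the cup at crop pixel (243,365), well clear of the jar and the bowl.

>>> move_arm([
  [[0, 0, 0, 0, 1], [0, 0, 0, 0, 1], [0, 0, 0, 0, 1], [0, 0, 0, 0, 1], [0, 0, 0, 0, 1], [0, 0, 0, 0, 1], [0, 0, 0, 0, 1], [0, 0, 0, 0, 1]],
], squeeze=40)

```text
clock: 3.85
position: [0.5891, 0.1736, 0.0493]
ee_rot: [-0.0, 0.979, -0.203, 0.001]
contact_force: [-0.2, 0.6, 5.3]
width: 0.0555
gripper_force: 42.8
```

>>> move_arm([
  [[0, 0, -0.03, 0, 1], [0, 0, -0.07, 0, 1], [0, 0, -0.11, 0, 1], [0, 0, -0.14, 0, 1], [0, 0, -0.14, 0, 1]],
])

```text
clock: 4.35
position: [0.5906, 0.1738, 0.1634]
ee_rot: [-0.001, 0.979, -0.203, 0.003]
contact_force: [0.9, 0.8, -2.0]
width: 0.0554
gripper_force: 43.6
```

```bash
python3 -c "
from h import *
rel([.583,-.118,.161])"
```

```text
t 4.35 pos [0.5906 0.1738 0.1634] f [ 0.86  0.85 -2.03] xdeg -23.45 tilt [ 0.007  0.001 -1.   ]
rel/0.8 [0.1364 0.3384 0.0025]
```

>>> move_arm([
  [[0.017, 0.042, 0, 0, 1], [0.045, 0.11, 0, 0, 1], [0.07, 0.17, 0, 0, 1], [0.09, 0.23, 0, 0, 1], [0.115, 0.29, 0, 0, 1], [0.13, 0.325, 0, 0, 1], [0.136, 0.338, 0, 0, 1], [0.136, 0.338, 0.03, 0, 1], [0.136, 0.338, 0.04, 0, 1], [0.136, 0.338, 0.04, 0, 1], [0.136, 0.338, 0.04, 0, 1]],
])

```text
clock: 5.45
position: [0.5805, -0.1171, 0.1276]
ee_rot: [-0.0, 0.979, -0.203, -0.001]
contact_force: [0.5, -0.5, -1.8]
width: 0.0552
gripper_force: 43.8
```

```bash
python3 -c "
from h import *
rel([.583,-.118,.12])
im=manip.get_image('scene');cv2.imwrite('pics/s2f.png',im[:,:,::-1]);cv2.imwrite('pics/s2.png',cv2.resize(cv2.convertScaleAbs(im[100:250,190:310,::-1],alpha=1.5),None,fx=4,fy=4,interpolation=2))
im=manip.get_image('top');cv2.imwrite('pics/t2f.png',im[:,:,::-1])"
```

```text
t 5.45 pos [ 0.5805 -0.1171  0.1276] f [ 0.48 -0.49 -1.8 ] xdeg -23.39 tilt [-0.001  0.    -1.   ]
rel/0.8 [ 0.0033 -0.0002  0.0095]
```

View pics/s2.png

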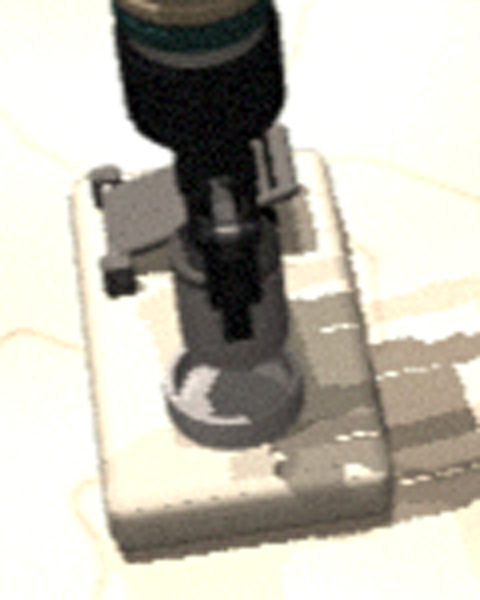

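The crop shows the held cup hanging upright above the nest, at crop x ≈ 178–288. The nest spans crop x ≈ 164–303, centred near (233,395).

```bash
python3 - <<'E'
from h import *
s0=cv2.imread('pics/scene0.png',0);s2=cv2.imread('pics/s2f.png',0)
for r in range(176,190,2): print(r,s2[r,228:272])
print()
for r in (194,196,198,200): print(r,s0[r,226:272])
print('col'); 
for c in(244,248,252): print(c,s0[176:218,c])
P=manip.get_state()['position'];print(proj('scene',[[P[0],P[1],z] for z in(.093,.1,.11,.06,.057,.065)]))
E
```

```text
176 [163 164 167 165 166 135  76  53  48  50  52  54  55  50  40  15  10   5
   5   4   9   9   9   3  24  32  41  43  43  46  39  38  35  46  90 109
 106 109 109 106 106 109 109 112]
178 [166 164 163 165 164 164 116  58  50  48  52  53  52  59  53  53  46  28
   6  10   4   1   1   6  23  41  48  46  44  46  44  37  38  44  69  98
 112 112 107 110 110 111 106 107]
180 [161 164 161 163 167 167 120  65  48  50  52  54  51  53  53  46  41  29
  11   8   2   7  10   3  12  36  46  47  44  40  42  40  36  37  67  82
  98 110 109 107 108 108 106 108]
182 [166 165 163 165 165 163 136  78  46  50  48  52  53  52  53  51  48  37
  16   4   2   4  13   0   8  34  48  42  42  41  42  38  34  36  65  82
 102 109 116 107 113 113 149 173]
184 [171 166 166 165 163 166 161 114  53  48  48  52  50  54  52  52  50  46
  17  15  14   4  12  10  23  33  45  46  42  46  42  39  37  50  69  81
  85  97 113 109 107 110 105 111]
186 [167 166 163 165 164 164 158 129  77  50  53  45  51  55  52  53  53  48
  49  48  52  48  48  48  46  45  44  47  41  40  38  39  44  65  75  81
  86  82 100 113 110 111 111 1
[... 963 characters left out ...]
4 [162 164 169 166 166 162 164 105  53  53  48  56 103 151 164 164 164 166
 165 163 163 167 164 163 166 163 163 158 156 158  76  62  64  66  60  63
 117 167 168 167 168 167]
248 [168 166 166 169 166 162 152  67  54  55  51  73 152 164 166 168 166 169
 169 165 165 163 163 165 163 166 161 160 159 163  76  53  61  58  62  62
 100 165 171 170 167 170]
252 [164 167 168 165 166 165 164  72  52  52  48  71 150 164 166 165 163 169
 164 164 165 163 162 165 164 161 159 158 160 116  61  57  58  54  55  68
 148 168 171 167 168 166]
[[248.78506787 184.00748571]
 [248.4796588  181.59614541]
 [248.0387896  178.11507681]
 [250.19041862 195.1018178 ]
 [250.31543223 196.08859687]
 [249.98106271 193.44924869]]
```

```bash
python3 - <<'E'
from h import *
a=np.linspace(0,6.28,200)
def circ(c,r,z): return proj('scene',np.c_[c[0]+r*np.cos(a),c[1]+r*np.sin(a),0*a+z])
q=circ((.589,.1736),.028,.019);q2=circ((.589,.1736),.024,.015);q3=circ((.589,.1736),.028,.079);print('cup pred bottom',q[:,1].max(),q2[:,1].max(),'top shoulder',q3.min(0),q3.max(0))
s0=cv2.imread('pics/scene0.png',0)
for c in(324,327,330):print(s0[268:324,c])
for c in((.582,-.118),(.584,-.117)):
  print(c,circ(c,.037,.065)[:,1].min(),circ(c,.031,.065)[:,1].max(),circ(c,.037,.045)[:,1].max(), circ(c,.0315,.065)[:,1].min())
rel([.584,-.117,.108])
E
```

```text
cup pred bottom 316.6871663928642 316.007451049973 top shoulder [311.73649146 273.30222385] [342.61218741 298.6773209 ]
[137 134 135 136 134 134  84  74  79  76  78  82  82  82  80  85  86  86
  86  92  97 104 109 112 113 112 113 106  94  92  78  30  35  45  51  57
  47  53  52  53  49  49  45  48  45  48  45  50  58 108 125 118 122 125
 121 125]
[135 136 136 132 138 130  67  68  78  77  78  80  82  83  81  89  86  92
  96  98 102 106 109 109 111 107 106 100  94  88  76  34  29  47  47  48
  48  47  49  52  49  44  48  46  49  48  47  44  52  98 115 122 121 120
 118 128]
[139 140 136 139 135 139  92  71  77  77  73  82  73  79  82  84  83  82
  85  89  86  92  95 102 102 102  95  92  83  82  72  31  38  48  49  46
  51  49  48  46  47  46  46  45  48  41  45  41  55 113 120 117 119 122
 118 130]
(0.582, -0.118) 180.78287451606096 204.40872377180054 213.0842107934332 182.63539848922758
(0.584, -0.117) 181.44173900734185 205.1135124999713 213.7910117638141 183.29780967739987
t 5.55 pos [ 0.5812 -0.1174  0.1287] f [-0.88 -0.27 -2.62] xdeg -23.39 tilt [ 0.001 -0.    -1.   ]
rel/0.8 [ 0.0029 -0.0019  0.0259]
```

>>> move_arm([
  [[0.004, 0.001, 0.015, 0, 1], [0.004, 0.001, 0.025, 0, 1], [0.004, 0.001, 0.025, 0, 1], [0.004, 0.001, 0.025, 0, 1]],
])

```text
clock: 5.95
position: [0.5829, -0.1199, 0.1076]
ee_rot: [-0.0, 0.979, -0.203, -0.001]
contact_force: [0.4, 0.7, -2.2]
width: 0.055
gripper_force: 43.8
```

```bash
python3 - <<'E'
from h import *
rel([.5835,-.119,.083])
im=manip.get_image('scene');cv2.imwrite('pics/s3f.png',im[:,:,::-1]);cv2.imwrite('pics/s3.png',cv2.resize(cv2.convertScaleAbs(im[150:230,200:300,::-1],alpha=1.6),None,fx=7,fy=7,interpolation=2))
E
```

```text
t 5.95 pos [ 0.5829 -0.1199  0.1076] f [ 0.41  0.71 -2.2 ] xdeg -23.45 tilt [-0.001  0.    -1.   ]
rel/0.8 [ 0.0002 -0.0013  0.0307]
```

View pics/s3.png

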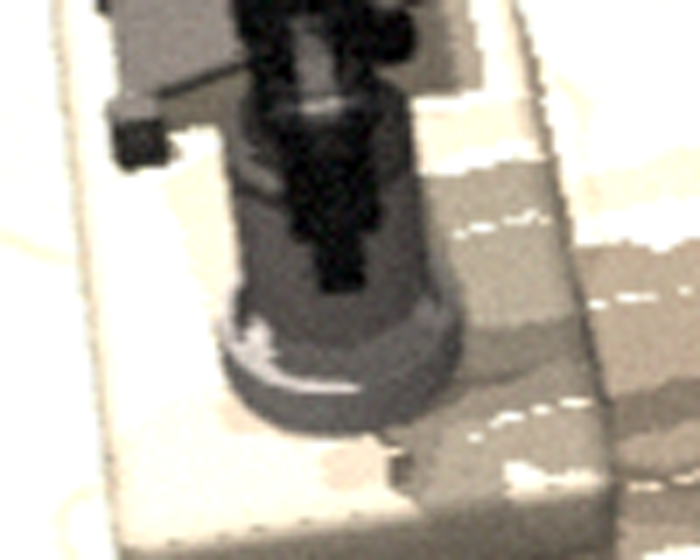

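The crop shows the cup just above the rim: cup sides at crop x ≈ 242–430, nest at 219–465, centred to about 1 mm once perspective is allowed for. Descending gently.

>>> move_arm([
  [[0, -0.001, 0.005, 0, 1], [0, -0.001, 0.01, 0, 1], [0, -0.001, 0.013, 0, 1], [0, -0.001, 0.015, 0, 1], [0, -0.001, 0.017, 0, 1], [0, -0.001, 0.017, 0, 1]],
])

```text
clock: 6.6
position: [0.5834, -0.1193, 0.0943]
ee_rot: [0.0, 0.979, -0.203, -0.0]
contact_force: [-0.2, -0.8, -2.1]
width: 0.0556
gripper_force: 43.8
```

>>> move_arm([
  [[0, 0, 0.004, 0, 1], [0, 0, 0.007, 0, 1], [0, 0, 0.009, 0, 1], [0, 0, 0.011, 0, 1], [0, 0, 0.0115, 0, 1], [0, 0, 0.0115, 0, 1]],
])

```text
clock: 7.2
position: [0.5836, -0.1193, 0.0852]
ee_rot: [0.0, 0.979, -0.203, -0.0]
contact_force: [-0.3, -1.0, -2.3]
width: 0.0551
gripper_force: 43.8
```

>>> move_arm([
  [[0, 0, 0.001, 0, 1], [0, 0, 0.002, 0, 1], [0, 0, 0.003, 0, 1], [0, 0, 0.003, 0, 1]],
])

```text
clock: 7.6
position: [0.5836, -0.1193, 0.0833]
ee_rot: [0.0, 0.979, -0.203, 0.0]
contact_force: [-1.3, -0.6, 0.9]
width: 0.0551
gripper_force: 44.1
```

>>> move_arm([
  [[0, 0, 0, 0, 0.1], [0, 0, 0, 0, -0.2], [0, 0, 0, 0, -0.5], [0, 0, 0, 0, -1], [0, 0, 0, 0, -1], [0, 0, 0, 0, -1], [0, 0, 0, 0, -1], [0, 0, 0, 0, -1]],
], squeeze=20)

```text
clock: 8.4
position: [0.5836, -0.1193, 0.0829]
ee_rot: [0.0, 0.979, -0.203, 0.0]
contact_force: [0.4, -0.5, -1.1]
width: 0.0851
gripper_force: 0.0
```

```bash
python3 -c "
from h import *
rel([.5835,-.119,.20])"
```

```text
t 8.4 pos [ 0.5836 -0.1193  0.0829] f [ 0.38 -0.51 -1.07] xdeg -23.46 tilt [ 0. -0. -1.]
rel/0.8 [-0.0003 -0.0003 -0.1464]
```

>>> move_arm([
  [[0, 0, -0.03, 0, -1], [0, 0, -0.08, 0, -1], [0, 0, -0.14, 0, -1], [0, 0, -0.15, 0, -1], [-0.025, 0.06, -0.15, 0, 1], [-0.025, 0.12, -0.15, 0, 1], [-0.025, 0.1625, -0.15, 0, 1], [-0.025, 0.1625, -0.12, 0, 1], [-0.025, 0.1625, -0.08, 0, 1], [-0.025, 0.1625, -0.06, 0, 1], [-0.025, 0.1625, -0.05, 0, 1], [-0.025, 0.1625, -0.05, 0, 1]],
])

```text
clock: 9.6
position: [0.5128, -0.2302, 0.1217]
ee_rot: [-0.0, 0.979, -0.203, -0.001]
contact_force: [0.5, 0.5, -0.2]
width: 0.0001
gripper_force: 0.0
```

```bash
python3 -c "
from h import *
rel([.5125,-.2305,.12])
im=manip.get_image('scene');cv2.imwrite('pics/s4.png',cv2.resize(cv2.convertScaleAbs(im[110:250,180:310,::-1],alpha=1.5),None,fx=4,fy=4,interpolation=2))"
```

```text
t 9.6 pos [ 0.5128 -0.2302  0.1217] f [ 0.46  0.51 -0.22] xdeg -23.46 tilt [-0.002  0.001 -1.   ]
rel/0.8 [-0.0002  0.0005  0.0022]
```

View pics/s4.png

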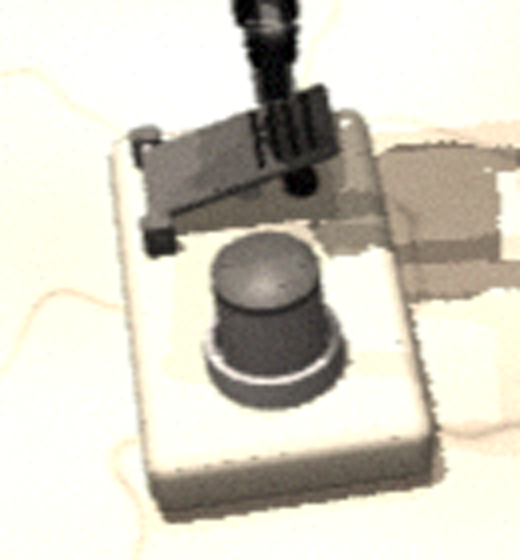

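The crop shows the cup standing upright in the nest at crop (268,320), with the paddle up, its free end at crop (335,120), and the closed fingertips above it.

```bash
python3 - <<'E'
from h import *
n=np.array([.5836,-.1193]);x=np.array([.917,-.399]);y=np.array([.399,.917])
P=manip.get_state()['position']
def g(a,b,z): return [*(n+a/1e3*x+(b-65)/1e3*y),z]
L=[[*P[:2],.114],[*P[:2],.09],g(-25,-65,.087),g(52-107,-65-28,.097),g(52-107,-65+28,.097),g(52,-65-28,.064),g(52,-65+28,.064)]
print(((proj('scene',L)-[180,110])*4).round(0))
E
```

```text
[[274.  94.]
 [278. 128.]
 [287. 131.]
 [334.  76.]
 [348. 144.]
 [148. 146.]
 [157. 215.]]
```

>>> move_arm([
  [[0, 0, 0.01, 0, 1], [0, 0, 0.02, 0, 1], [0, 0, 0.03, 0, 1], [0, 0, 0.035, 0, 1], [0, 0, 0.035, 0, 1]],
])

```text
clock: 10.15
position: [0.513, -0.2303, 0.0945]
ee_rot: [-0.0, 0.979, -0.203, -0.001]
contact_force: [-2.4, 1.1, 4.2]
width: -0.0001
gripper_force: 1.8
```

>>> move_arm([
  [[0, 0, 0.005, 0, 1], [0, 0, 0.01, 0, 1], [0, 0, 0.0135, 0, 1], [0, 0, 0.0135, 0, 1], [0, 0, 0.0135, 0, 1]],
])

```text
clock: 10.65
position: [0.5125, -0.2302, 0.0848]
ee_rot: [-0.0, 0.979, -0.203, -0.001]
contact_force: [-3.3, 1.8, 6.1]
width: -0.0002
gripper_force: 3.3
```

>>> move_arm([
  [[0, 0, 0.005, 0, 1], [0, 0, 0.01, 0, 1], [0, 0, 0.014, 0, 1], [0, 0, 0.017, 0, 1], [0, 0, 0.017, 0, 1]],
])

```text
clock: 11.15
position: [0.5117, -0.2298, 0.072]
ee_rot: [-0.0, 0.979, -0.203, -0.002]
contact_force: [-6.3, 2.9, 12.8]
width: 0.0001
gripper_force: 6.2
```

>>> move_arm([
  [[0, 0, 0.002, 0, 1], [0, 0, 0.004, 0, 1], [0, 0, 0.004, 0, 1], [0, 0, 0.004, 0, 1], [0, 0, 0.004, 0, 1]],
])

```text
clock: 11.65
position: [0.5117, -0.2298, 0.0714]
ee_rot: [0.0, 0.979, -0.203, -0.001]
contact_force: [-11.2, 4.8, 29.5]
width: 0.0002
gripper_force: 14.7
```

>>> move_arm([
  [[0, 0, -0.015, 0, 1], [0, 0, -0.035, 0, 1], [0, 0, -0.055, 0, 1], [0, 0, -0.06, 0, 1], [0, 0, -0.06, 0, 1], [0, 0, -0.06, 0, 1], [0, 0, -0.06, 0, 1], [0, 0, -0.06, 0, 1], [0, 0, -0.06, 0, 1], [0, 0, -0.06, 0, 1]],
])

```text
clock: 12.65
position: [0.5134, -0.2305, 0.115]
ee_rot: [-0.0, 0.979, -0.203, -0.0]
contact_force: [0.9, 0.7, 0.1]
width: 0.0003
gripper_force: 0.0
```

```bash
python3 -c "
from h import *
rel([.5125,-.2305,.095])
im=manip.get_image('scene');cv2.imwrite('pics/s5f.png',im[:,:,::-1])"
```

```text
t 12.65 pos [ 0.5134 -0.2305  0.115 ] f [0.89 0.69 0.14] xdeg -23.46 tilt [-0.  0. -1.]
rel/0.8 [-0.001   0.0004  0.025 ]
```

>>> move_arm([
  [[-0.001, 0, 0.01, 0, 1], [-0.001, 0, 0.02, 0, 1], [-0.001, 0, 0.03, 0, 1], [-0.001, 0, 0.036, 0, 1], [-0.001, 0, 0.039, 0, 1], [-0.001, 0, 0.04, 0, 1], [-0.001, 0, 0.04, 0, 1], [-0.001, 0, 0.04, 0, 1]],
])

```text
clock: 13.5
position: [0.5108, -0.2294, 0.0831]
ee_rot: [-0.0, 0.979, -0.203, -0.002]
contact_force: [-3.3, 1.3, 8.1]
width: 0.0002
gripper_force: 3.5
```

```bash
python3 -c "
from h import *
rel([.5125,-.2305,.0835])
im=manip.get_image('scene');cv2.imwrite('pics/s6.png',cv2.resize(cv2.convertScaleAbs(im[110:250,180:310,::-1],alpha=1.5),None,fx=4,fy=4,interpolation=2))"
```

```text
t 13.5 pos [ 0.5108 -0.2294  0.0831] f [-3.27  1.28  8.1 ] xdeg -23.44 tilt [-0.004  0.002 -1.   ]
rel/0.8 [ 0.0025  0.0005 -0.0005]
```

View pics/s6.png

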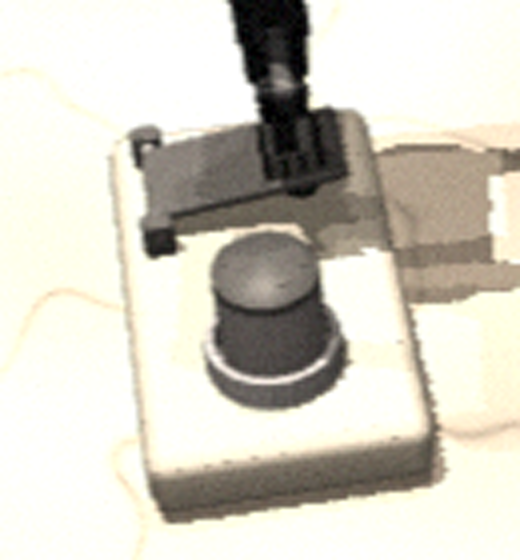

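The crop shows the paddle about half down, its free end at crop (345,175) compared with 155 at rest, and the cup upright in the nest. I'll hold still for a moment and check that the earlier release was complete.

>>> move_arm([
  [[0, 0, 0, 0, 1], [0, 0, 0, 0, 1], [0, 0, 0, 0, 1], [0, 0, 0, 0, 1], [0, 0, 0, 0, 1], [0, 0, 0, 0, 1]],
])

```text
clock: 14.15
position: [0.5108, -0.2294, 0.0832]
ee_rot: [-0.0, 0.979, -0.203, -0.002]
contact_force: [-3.7, 2.0, 6.8]
width: 0.0002
gripper_force: 3.5
```

```bash
python3 - <<'E'
from h import *
rel([.5125,-.2305,.0835])
im=cv2.cvtColor(manip.get_image('scene'),cv2.COLOR_RGB2GRAY)
a=cv2.imread('pics/scene0.png',0);b=cv2.imread('pics/s5f.png',0)
# lower edge of paddle near free end: dark->shadow transition per column
for n,i in(('start',a),('released',b),('half',im)): print(n,[i[140:162,c].tolist() for c in(258,262)])
E
```

```text
t 14.15 pos [ 0.5108 -0.2294  0.0832] f [-3.72  1.99  6.79] xdeg -23.44 tilt [-0.004  0.002 -1.   ]
rel/0.8 [ 0.0025  0.0004 -0.0004]
start [[65, 62, 61, 56, 34, 23, 28, 67, 77, 52, 32, 41, 23, 9, 3, 5, 2, 12, 33, 59, 62, 64], [75, 76, 80, 80, 77, 78, 81, 62, 38, 40, 73, 70, 70, 59, 60, 62, 61, 62, 59, 62, 61, 60]]
released [[25, 26, 21, 20, 14, 14, 10, 22, 39, 34, 27, 49, 27, 8, 7, 10, 2, 8, 36, 61, 65, 69], [30, 32, 26, 40, 29, 31, 31, 37, 26, 42, 73, 79, 75, 65, 66, 65, 65, 65, 63, 64, 65, 67]]
half [[6, 13, 11, 4, 24, 12, 19, 20, 21, 29, 27, 30, 27, 35, 42, 26, 12, 15, 36, 65, 65, 68], [35, 36, 40, 37, 34, 36, 37, 34, 31, 30, 28, 33, 38, 35, 31, 39, 62, 65, 68, 67, 62, 63]]
```

```bash
python3 -c "
from rig import manip
print(manip.sign_off())"
```

```text
the job is handed in; nothing more can be done
None
```

The job is handed in at about 14 s: the cup stands upright in the nest, let go of; the paddle was pressed to its stop and came fully back up; and the gripper now holds it about halfway down at about 7 N, with the jar and bowl untouched.

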